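# Park the rolling key caddy against its cork stop

## Task

Push the little key caddy forward by its handle, wheels always on the table, so that its two swivel castors swing round and trail straight, then steer it into the brass-lined bay, centred and square. Roll it slowly up to the cork stop, whose depth you have to feel for, press on it gently (5 to 10 newtons, never more than 14) for about half a second, then let go and leave the caddy parked there with its castors still trailing straight. The key dish must stay in its place on the deck, and leave the other things on the table alone.

Things in the scene. Friction and masses are not known exactly. Their poses are not given: they have to be found in the camera images.
- caddy: Rolling key caddy, 0.35 to 0.7 kg: wooden deck 150 long x 100 wide, top 38 above the table, brass rim, handle at the tail. Origin on the table under the deck's middle; +x forward to the nose, +z up. Two plain wheels at the tail (axle at x = -50, they resist dragging sideways), two red swivel castors in front (pivots at x = +50, y = +-36); wheels 20 in diameter. Rolls with under 1 N.
- nose (a point): Middle of the flat front face of the caddy's black rubber nose bumper (70 wide, 26 to 40 above the table), at caddy x = +80. This face meets the cork stop.
- handle (a point): Centre of the caddy's dark wooden handle bar: 12 thick along the caddy's x, 92 long along its y, 14 high, 97 above the table, at caddy x = -65. Two brass posts, 8 square, carry it at y = +-41; between them it is free below, so it can be gripped from above across its 12, a finger before and one behind.
- castor_left (a joint): Swivel angle of the left (caddy +y) castor, rad, counter-clockwise from above, free all round. 0 = the wheel, 12 mm off its pivot, trails straight behind the pivot (towards the tail), as after 50 to 80 mm of rolling straight forward. A red pointer above the deck, on the castor's stem, points the way the wheel lies. Starts swung off to a side.
- castor_right (a joint): The same for the right (caddy -y) castor, which may start at any angle.
- dish_center (a point): White ceramic key dish with keys, 72 across, 18 high, 0.12 kg, standing loose on the deck; this point is the middle of its underside.
- dish_spot (a point): The dish's place: point on the deck's top at caddy x = +12, y = 0, 38 above the table.
- bay: Parking bay of thin brass lines let into the table (side lines 136 apart). Origin: bay centre on the table, where the caddy's origin belongs, give or take the stop's setting; +x is the way the caddy drives in, towards the stop, +z up.
- stop_block (a point): Middle of the front face, 33 up, of the fixed aluminium block (90 wide, 56 high) at the bay's end, 130 beyond the bay's origin. A steel rod carries the cork pad (60 wide, 13 to 53 up) before it. The rod's setting is unknown: the pad's face lies 32 to 64 before the block (66 to 98 beyond the origin). The pad gives 1 mm per 3.5 N after the first 1.5 N, 10 mm in all, and springs back.
- evil_eye_bowl: Blue glass evil-eye bowl, 100 across, 40 high, loose bystander; origin under its middle.
- sunglasses_case: Black sunglasses case, 56 x 155 (its x, y) x 46 high, loose bystander; origin under its middle.
- coin_box: Aluminium coin box, 62 x 82 (its x, y) x 45 high, loose bystander; origin under its middle.
Mind the look-alikes: they are no part of the job. What is meant by the part that bears dish_center is not black or blue, and is the smaller of those in its own colour.

How it is judged:
By the outcome, as a careful person would: the job done as asked, in the order asked, and still so for the second after the job is handed in, with the robot touching nothing.
It also fails if it takes over 54 s, if anything falls off the work surface, if the arm or the gripper's body presses on something with over 40 N, if the wrist force passes 120 N, or if a joint passes its speed limit or range.

## Robot

A 6-joint arm with a two-finger parallel gripper is mounted at the origin on the work surface. World frame = base frame: x ahead of the robot, y to its left, z up, the work surface at z = 0. Lengths are in m, angles in rad, forces in N, time in s.
With the tool pointing down it reaches from about 0.15 to 0.775 m from the base axis. Payload 6.1 kg.
Tool frame: the origin (TCP) lies at the very end of the fingers, on their centre line; the grasp point (between the pads) lies manip.pinch_z behind it (manip.pinch_z is the distance from the TCP to the grasp point, in m); z points along the fingers, y is the line along which they close (so a half turn about z gives the same grasp; the last joint's range is limited). The gripper opens to 85 mm and grips with 20 to 120 N. Pads are 22 mm wide; open, the fingers measure 114 mm over their backs; the gripper's body (76 mm by 85 mm) begins 54 mm behind the grasp point. The pads swing forward as they close: fully open they stand 13 mm farther back than shut.
Start: joints at [1.296, 0.126, -0.04, 1.405, 0, 1.571], TCP at [0.142, 0.505, 0.231] pointing down, gripper open.
Joint ranges: [-2.72, 2.72], [-0.95, 1.95], [-1.27, 1.35], [-1.78, 2.02], [-1.46, 1.47], [-3.14, 3.14]. Speed limits (rad/s): [2.39, 2.39, 3.01, 3.14, 3.14, 3.14].

## Interface

Orientations are given as [roll, pitch, yaw] about the fixed x, y, z axes, in that order (R = Rz(yaw) Ry(pitch) Rx(roll)).
In Python, from workcell import manip gives the robot as it stands.
- The arm moves only by the tool carry_out, never from a script. Its argument "commands" is text: rows parted by semicolons, each of 7 numbers parted by spaces: the shift along the tool's x, y, z as a fraction of full scale, then the turn, a rotation vector about the tool's x, y, z as a fraction of full scale, then the closure, from 0 (fully open) to 1 (shut). In form: tx ty tz wx wy wz jaw; .... A call has 1 to 20 rows; each row is the pose to reach, as a shift and turn from the pose commanded when the call began, along the tool's axes at that moment, turning the shorter way round; what a row does not reach only later rows make up. Full scale, the value 1, is 400 mm for a shift and 180 degrees for a turn. A row lasts 1/12 s, in which the tool goes at most 41.7 mm and 7.16 degrees, less where a joint would pass 70% of its speed; a pose out of reach is approached as far as the arm can. A call with a number of a shift or a turn outside -1 to 1 is refused whole. A call with a gripper value outside its range is refused whole. The fingers move at their own pace and stop on an object; "newtons" is the grip in N (left out, the last holds). Time passes only in rows, so rows that repeat a pose let the fingers close. It gives the time, the measured TCP pose, the force, the opening and the grip force at its end, in the units of the state.
- manip.sense(): the state, without advancing time (a new reading comes with each control period).
- manip.camera(name): name is "side" or "top"; returns (picture, depth): 384x512x3 uint8, red, green, blue; 384x512 float32, m along the optical axis (not along the pixel's ray), 0 where there is no reading.
- manip.camera_info(name): a dict with "K" (3x3 intrinsics, pixels), "dist_coeffs" ([k1, k2, p1, p2, k3] as OpenCV has them; the pictures are not rectified), "R" (3x3) and "t" (3): a world point X has camera coordinates R X + t. Camera axes: x right, y down, z forward; pixel columns grow to the right and rows downward; lengths in m; the calibration is good to about 2 mm. A picture is of the moment at which its call begins. camera_info takes no time and is no camera call.
- manip.sign_off(): hands the job in; it is judged then, once.
Trained networks look in the newest picture that a camera, given by its name, has taken for a name from the list of things; names that differ only in an ending like _2 or _b are one class to them, and where a whole thing is asked for, a point or a joint stands for the part that bears it (a point fixed in the world has none). Each returns a list of dicts, best first, with "confidence" (0 to 1); they miss things now and then, are a little off and sometimes report something else, mostly with a low value. They report only what shows in the picture. A call takes as long as a camera call. They do not tell look-alikes from the thing itself.
- manip.regions_of(thing, camera): "region" (384x512 bool, what is visible of it) and "box" ([left, top, width, height] as shares, 0 to 1, of the picture: columns of its width, rows of its height, round what is visible of it).
- manip.tip_of(thing, camera): "at" ([column, row] as shares, 0 to 1, of the picture: columns of its width, rows of its height: a listed point, or the origin of a listed thing).
The state is a dict: "clock": time; "joint_positions": joint angles; "qvel": joint speeds; "effort": joint torques, N m; "tcp_pos": TCP position; "tcp_rot": TCP orientation; "force": force on the tool from outside, world axes, zero at the start; "torque": the same for the moment, N m; "gripper_width": finger opening in m; "gripper_force": force on a finger pad.
Only numpy, scipy, OpenCV 4.12 (cv2) and the standard library are available. Lean on these libraries where they do the work, as an engineer would, in place of code of your own. Each camera call takes 0.05 s, during which the arm holds its last target. There are 200 camera calls.

## Working session

There is one attempt and no reset: what is moved stays moved. The work goes in short steps, Python scripts to look and compute and a tool call to move; the robot and the scene stay as the last step left them, time stands still between calls to the robot, and variables do not carry over. Pictures are saved under pics/ and viewed, at most 10 in all, crops included, and the job is handed in when it is done.

Besides the shell and the picture viewer there is one more tool, called after ">>>" as name(argument=value, ...), one argument or row to a line, values as JSON. carry_out: Moves the arm, as the interface text tells. Shift numbers are shares of 400 mm and turn numbers shares of 180 degrees, none past 1 either way. Its arguments: {"type":"object","properties":{"commands":{"type":"string"},"newtons":{"type":"number"}},"required":["commands"]}

```bash
mkdir -p pics
cat > h.py <<'E'
import numpy as np, cv2
from workcell import manip
def info(c):
    i=manip.camera_info(c); return [np.array(i[k],float) for k in("K","dist_coeffs","R","t")]
def ray(c,uv):
    K,d,R,t=info(c); p=cv2.undistortPoints(np.array(uv,float).reshape(-1,1,2),K,d)[:,0]
    return -R.T@t, np.c_[p,np.ones(len(p))]@R
def onz(c,uv,z):
    o,r=ray(c,uv); return o+r*((z-o[2])/r[:,2])[:,None]
def proj(c,X):
    K,d,R,t=info(c); return cv2.projectPoints(np.array(X,float).reshape(-1,3),cv2.Rodrigues(R)[0],t,K,d)[0][:,0]
def pts(c,dep):
    v,u=np.mgrid[:384,:512]; o,r=ray(c,np.c_[u.ravel(),v.ravel()]); 
    return (o+r*dep.reshape(-1,1)).reshape(384,512,3)
E
python3 - <<'E'
from h import *
print(manip.sense()); print(manip.pinch_z)
P={}
for c in("top","side"):
    im,d=manip.camera(c); cv2.imwrite(f"pics/{c}0.png",im[:,:,::-1]); np.savez(f"{c}0.npz",im=im,d=d); P[c]=pts(c,d)
for n in["caddy","nose","handle","castor_left","castor_right","dish_center","bay","stop_block","evil_eye_bowl","sunglasses_case","coin_box"]:
  for c in("top","side"):
    for r in manip.tip_of(n,c)[:4]:
        uv=np.array(r["at"])*[512,384]; v,u=np.clip(uv[1],0,383).astype(int),np.clip(uv[0],0,511).astype(int)
        print(n,c,round(r["confidence"],2),uv.round(),P[c][v,u].round(3))
E
```

```text
{'clock': 0.0, 'joint_positions': array([ 1.29599299e+00,  1.26393177e-01, -4.06196818e-02,  1.40543923e+00,
        6.99064005e-06,  1.57081496e+00]), 'qvel': array([-0.0022339 ,  0.00086809, -0.00039202,  0.00078912,  0.00135622,
        0.00013822]), 'effort': array([ 4.56217713e-04, -4.35917616e+01,  3.52921093e+01,  1.74882141e-02,
        3.02105072e-04, -2.68381669e-06]), 'tcp_pos': array([0.14234423, 0.50488839, 0.23051624]), 'tcp_rot': array([-3.13993689e+00, -6.95977636e-06,  2.86677067e+00]), 'force': array([ 1.11134581, -0.68001063, -0.18946842]), 'torque': array([-0.03033221, -0.01819886,  0.00106287]), 'gripper_force': 0.0, 'gripper_width': 0.0852193742459568}
0.0187
caddy top 0.85 [171. 220.] [0.536 0.29  0.047]
caddy side 0.95 [232. 170.] [0.514 0.256 0.041]
caddy side 0.65 [236. 177.] [0.524 0.219 0.038]
nose top 0.85 [197. 224.] [ 0.524  0.218 -0.001]
nose side 0.94 [233. 178.] [0.51  0.219 0.037]
handle top 0.88 [142. 220.] [0.535 0.36  0.104]
handle side 0.62 [312. 196.] [0.731 0.061 0.035]
handle side 0.6 [227. 139.] [0.561 0.576 0.001]Traceback (most recent call last):
  File "<stdin>", line 8, in <module>
ValueError: it knows: bay, caddy, coin_box, dish_center, dish_spot, evil_eye_bowl, handle, nose, stop_block, sunglasses_case
```

```bash
ls; python3 -c "
import cv2
for c in('top','side'):
    im=cv2.imread(f'pics/{c}0.png'); cv2.imwrite(f'pics/{c}0b.png',cv2.resize(im,(800,600),interpolation=cv2.INTER_CUBIC))"
```

```text
h.py
pics
side0.npz
top0.npz
```

View pics/top0b.png

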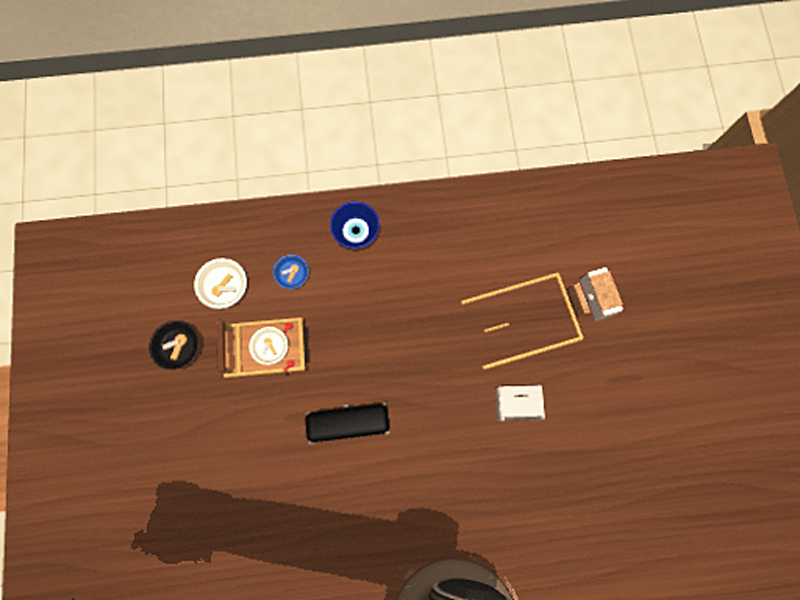

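View pics/side0b.png

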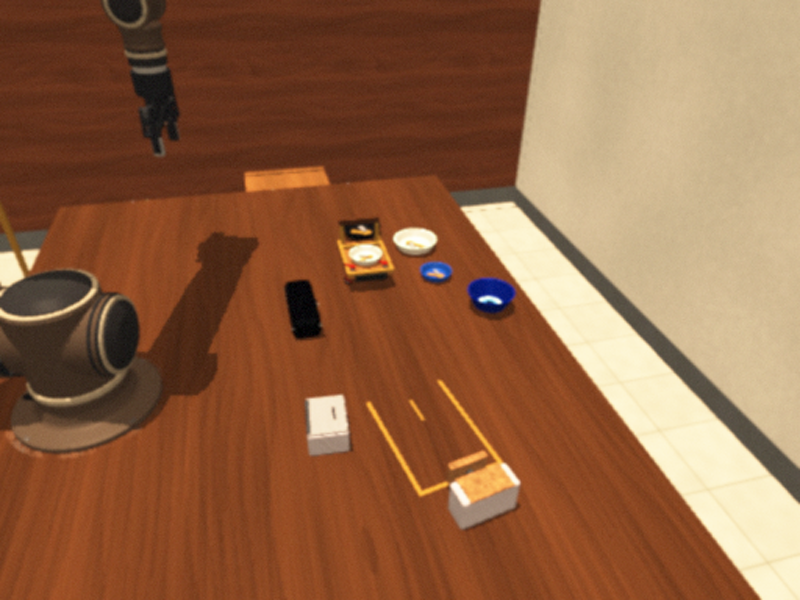

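Run:
```python
from h import *
P={}
for c in("top","side"):P[c]=pts(c,np.load(f"{c}0.npz")["d"])
for n in["dish_center","bay","stop_block","evil_eye_bowl","sunglasses_case","coin_box"]:
  for c in("top","side"):
    for r in manip.tip_of(n,c)[:4]:
        uv=np.array(r["at"])*[512,384]; v,u=np.clip(uv[1],0,383).astype(int),np.clip(uv[0],0,511).astype(int)
        print(n,c,round(r["confidence"],2),uv.round(),P[c][v,u].round(3),onz(c,uv,0)[0].round(3))
```

```text
dish_center top 0.95 [115. 221.] [0.56  0.468 0.009] [0.558 0.469 0.   ]
dish_center top 0.89 [188. 175.] [0.681 0.236 0.005] [0.679 0.235 0.   ]
dish_center top 0.6 [140. 181.] [0.675 0.387 0.006] [0.676 0.386 0.   ]
dish_center top 0.57 [171. 221.] [0.533 0.288 0.044] [0.539 0.296 0.   ]
dish_center side 0.77 [266. 157.] [0.671 0.38  0.008] [0.676 0.388 0.   ]
dish_center side 0.69 [231. 147.] [0.559 0.483 0.011] [0.562 0.496 0.   ]
dish_center side 0.66 [304. 305.] [ 0.552 -0.351  0.058] [ 0.574 -0.309  0.   ]
dish_center side 0.55 [234. 165.] [0.53  0.282 0.044] [0.546 0.353 0.   ]
stop_block top 0.75 [378. 188.] [ 0.567 -0.341  0.028] [ 0.57  -0.353  0.   ]
stop_block top 0.67 [141. 223.] [0.523 0.36  0.107] [0.541 0.389 0.   ]
stop_block side 0.73 [302. 306.] [ 0.547 -0.352  0.058] [ 0.567 -0.311  0.   ]
evil_eye_bowl top 0.58 [230. 147.] [0.755 0.092 0.007] [0.757 0.092 0.   ]
evil_eye_bowl side 0.82 [309. 193.] [0.727 0.068 0.039] [0.751 0.117 0.   ]
sunglasses_case top 0.88 [220. 270.] [0.372 0.157 0.047] [0.374 0.16  0.   ]
sunglasses_case top 0.41 [169. 223.] [0.528 0.295 0.042] [0.534 0.302 0.   ]
sunglasses_case side 0.63 [195. 202.] [0.37  0.092 0.047] [0.376 0.156 0.   ]
coin_box top 0.89 [327. 258.] [ 0.372 -0.15   0.044] [ 0.372 -0.161  0.   ]
coin_box top 0.46 [174. 222.] [0.529 0.279 0.046] [0.535 0.287 0.   ]
coin_box side 0.64 [208. 273.] [ 0.366 -0.194  0.045] [ 0.371 -0.154  0.   ]
```

The top picture (800 px scale) shows the caddy at (267,345) with its nose to the right and the small white dish on deck. The red pointers are at (290,326) and (290,366). The bay opens to the left, spanning (462,302) to (582,338), with the cork and block at (600,293). The white, blue and black dishes beside the caddy are look-alikes. The side picture agrees.

Run:
```python
from h import *
z=np.load("top0.npz"); im=z["im"]; d=z["d"]; P=pts("top",d)
hsv=cv2.cvtColor(im,cv2.COLOR_RGB2HSV)
# bay lines
m=(hsv[...,0]>14)&(hsv[...,0]<32)&(hsv[...,1]>90)&(hsv[...,2]>140); 
v,u=np.nonzero(m); k=(u>285)&(u<380)&(v>165)&(v<245); u,v=u[k],v[k]
X=onz("top",np.c_[u,v],0)[:,:2]
# segment by predicted lines in px (512 scale)
s=512/800
L={"far":((462,302),(558,274)),"near":((484,368),(582,338)),"end":((558,274),(582,338)),"mid":((485,330),(508,323))}
for n,(a,b) in L.items():
    a,b=np.array(a)*s,np.array(b)*s; t=(b-a)/np.hypot(*(b-a)); q=np.c_[u,v]-a
    k=(abs(q@[-t[1],t[0]])<2.5)&(q@t>3)&(q@t<np.hypot(*(b-a))-3); l=cv2.fitLine(X[k].astype(np.float32),cv2.DIST_L1,0,.001,.001).ravel()
    print(n,k.sum(),l.round(4),np.degrees(np.arctan2(l[1],l[0])).round(2), "ends",onz("top",np.array([a,b]),0)[:,:2].round(3).tolist())
# caddy rect: deck rim height pts
Z=P[...,2]; R=(P[...,0]>.44)&(P[...,0]<.63)&(P[...,1]>.18)&(P[...,1]<.41)
for lo,hi in((.033,.075),(.09,.12)):
    k=R&(Z>lo)&(Z<hi); q=P[k][:,:2]; r=cv2.minAreaRect((q*1000).astype(np.float32)); print(lo,k.sum(),r,np.median(Z[k]))
k=(abs(P[...,0]-.565)<.08)&(abs(P[...,1]+.35)<.08)&(Z>.02); q=P[k&(Z>.05)][:,:2]; print("block",cv2.minAreaRect((q*1000).astype(np.float32)))
k2=k&(Z<.05);print("pad?",P[k2].round(3)[::5])
b=im[190:256,130:210]; cv2.imwrite("pics/cad.png",cv2.resize(b[:,:,::-1],None,fx=9,fy=9,interpolation=cv2.INTER_CUBIC))
```

```text
far 120 [ 0.1763 -0.9843  0.6005 -0.193 ] -79.85 ends [[0.582, -0.096], [0.618, -0.296]]
near 144 [ 0.1768 -0.9843  0.4658 -0.2139] -79.82 ends [[0.446, -0.12], [0.483, -0.32]]
end 78 [ 0.9833  0.1819  0.5596 -0.3045] 10.48 ends [[0.618, -0.296], [0.483, -0.32]]
mid 18 [ 0.2091 -0.9779  0.5241 -0.1549] -77.93 ends [[0.52, -0.133], [0.529, -0.181]]
0.033 1756 ((529.80517578125, 294.06292724609375), (157.92831420898438, 100.65528869628906), 88.61557006835938) 0.04100011838894624
0.09 168 ((530.5401000976562, 362.7797546386719), (14.989446640014648, 90.30245208740234), 88.66197204589844) 0.10325651310489103
block ((559.437255859375, -345.75164794921875), (89.79820251464844, 75.55228424072266), 10.097085952758789)
pad? [[ 0.605 -0.345  0.049]
 [ 0.6   -0.336  0.026]
 [ 0.596 -0.336  0.031]
 [ 0.591 -0.337  0.037]
 [ 0.587 -0.338  0.039]
 [ 0.582 -0.339  0.043]
 [ 0.58  -0.34   0.04 ]
 [ 0.582 -0.34   0.022]
 [ 0.577 -0.308  0.043]
 [ 0.576 -0.308  0.032]
 [ 0.571 -0.341  0.04 ]
 [ 0.569 -0.308  0.047]
 [ 0.569 -0.308  0.037]
 [ 0.564 -0.343  0.039]
 [ 0.563 -0.31   0.047]
 [ 0.562 -0.34   0.037]
 [ 0.562 -0.31   0.037]
 [ 0.559 -0.337  0.038]
 [ 0.56  -0.311  0.033]
 [ 0.557 -0.334  0.036]
 [ 0.553 -0.344  0.048]
 [ 0.553 -0.329  0.039]
 [ 0.552 -0.344  0.039]
 [ 0.551 -0.312  0.045]
 [ 0.552 -0.31   0.029]
 [ 0.548 -0.344  0.026]
 [ 0.549 -0.311  0.025]
 [ 0.544 -0.345  0.03 ]
 [ 0.543 -0.312  0.037]
 [ 0.537 -0.347  0.047]
 [ 0.536 -0.322  0.05 ]
 [ 0.534 -0.348  0.044]
 [ 0.535 -0.315  0.043]
 [ 0.537 -0.313  0.023]
 [ 0.532 -0.347  0.028]
 [ 0.532 -0.316  0.03 ]
 [ 0.527 -0.347  0.035]
 [ 0.531 -0.315  0.02 ]
 [ 0.527 -0.348  0.02 ]
 [ 0.52  -0.381  0.036]
 [ 0.523 -0.35   0.023]
 [ 0.518 -0.367  0.041]
 [ 0.52  -0.35   0.022]
 [ 0.515 -0.357  0.042]
 [ 0.516 -0.361  0.022]]
```

View pics/cad.png

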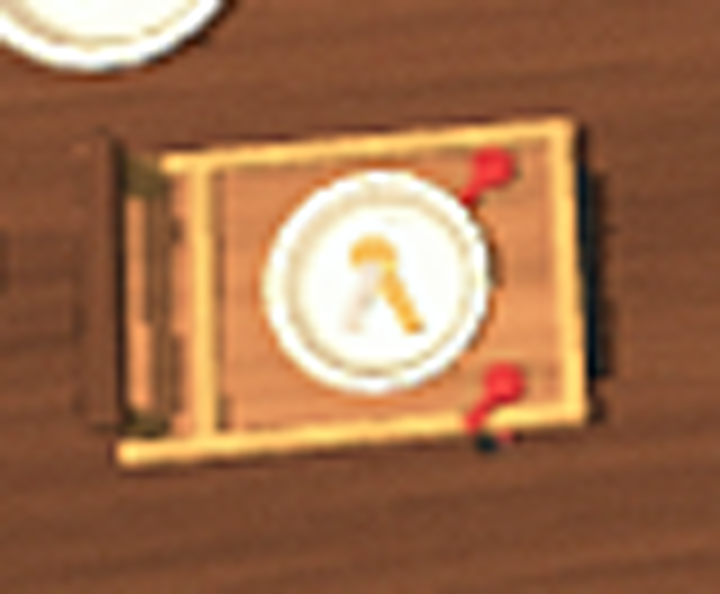

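The depth and the lines agree with the known sizes: the bay lines are 136 mm apart, heading -79.8°. The handle is at about (0.5305, 0.3615) and the caddy heads about -91°. I'll move above the handle.

>>> carry_out(
  commands="-0.1 -0.01 0.02 0 0 0.04 0;-0.2 -0.02 0.04 0 0 0.08 0;-0.3 -0.03 0.06 0 0 0.12 0;-0.4 -0.04 0.08 0 0 0.16 0;-0.5 -0.05 0.1 0 0 0.2 0;-0.55 -0.06 0.1 0 0 0.24 0;-0.6 -0.07 0.1 0 0 0.28 0;-0.65 -0.08 0.1 0 0 0.31 0;-0.7 -0.085 0.1 0 0 0.35 0;-0.75 -0.085 0.1 0 0 0.38 0;-0.8 -0.085 0.1 0 0 0.42 0;-0.85 -0.085 0.1 0 0 0.46 0;-0.9 -0.085 0.1 0 0 0.5 0;-0.95 -0.085 0.1 0 0 0.53 0;-1 -0.085 0.1 0 0 0.57 0;-1 -0.085 0.1 0 0 0.6 0;-1 -0.085 0.1 0 0 0.64 0;-1 -0.085 0.1 0 0 0.67 0;-1 -0.085 0.1 0 0 0.7 0;-1 -0.085 0.1 0 0 0.7 0",
  newtons=20,
)

```text
clock: 2.67
tcp_pos: [0.5183, 0.364, 0.1911]
tcp_rot: [-3.142, 0.0, 0.665]
force: [-0.1, -0.2, -0.1]
gripper_width: 0.0854
gripper_force: 0.0
```

```bash
cat >> h.py <<'E'
from scipy.spatial.transform import Rotation as Ro
def rel(T, S=None):
    """rows for targets (x,y,z,yaw) from the pose S (default measured), tool straight down"""
    s=manip.sense(); p0=np.array(s["tcp_pos"]); r0=Ro.from_euler("xyz",s["tcp_rot"])
    if S is not None: p0=np.array(S[:3]); r0=Ro.from_euler("xyz",[np.pi,0,S[3]])
    out=[]
    for x,y,z,w in T:
        t=r0.inv().apply(np.array([x,y,z])-p0)/.4; v=(r0.inv()*Ro.from_euler("xyz",[np.pi,0,w])).as_rotvec()/np.pi
        out.append(np.r_[t,v].round(4))
    return out
E
python3 - <<'E'
from h import *
s=manip.sense();print(s["tcp_pos"],s["tcp_rot"],s["force"],s["clock"])
print(rel([(.5305,.3605,.15,np.radians(-1)),(.5305,.3605,.078,np.radians(-1))]))
E
```

```text
[0.51829722 0.36395021 0.19107326] [-3.14155412e+00  3.65105677e-04  6.65229115e-01] [-0.09238901 -0.2245894  -0.11021248] 2.6667
[array([1.870e-02, 2.560e-02, 1.027e-01, 0.000e+00, 1.000e-04, 2.173e-01]), array([1.880e-02, 2.560e-02, 2.827e-01, 0.000e+00, 1.000e-04, 2.173e-01])]
```

>>> carry_out(
  commands="0.0187 0.0256 0.03 0 0 0.035 0;0.0187 0.0256 0.06 0 0 0.07 0;0.0187 0.0256 0.09 0 0 0.105 0;0.0187 0.0256 0.1027 0 0 0.14 0;0.0187 0.0256 0.1027 0 0 0.175 0;0.0187 0.0256 0.1027 0 0 0.21 0;0.0187 0.0256 0.1027 0 0 0.2173 0;0.0187 0.0256 0.1027 0 0 0.2173 0",
)

```text
clock: 3.33
tcp_pos: [0.5724, 0.2556, 0.1502]
tcp_rot: [-3.015, 0.018, 0.364]
force: [0.3, 0.4, -0.2]
gripper_width: 0.0853
gripper_force: 0.0
```

Run:
```python
from h import *
s=manip.sense();print(s["tcp_pos"],s["tcp_rot"])
for c in("top","side"):
    im,d=manip.camera(c); np.savez(f"{c}1.npz",im=im,d=d)
    p=proj(c,[.53,.33,.08])[0].astype(int)
    b=im[max(0,p[1]-36):p[1]+36,p[0]-48:p[0]+48]; b=cv2.resize(b[:,:,::-1],None,fx=8,fy=8,interpolation=cv2.INTER_CUBIC); cv2.imwrite(f"pics/g1{c}.png",b)
# gripper in top cam depth
a=cv2.imread("pics/g1top.png"); b=cv2.imread("pics/g1side.png"); cv2.imwrite("pics/g1.png",cv2.resize(np.vstack([a,b]),(400,600)) )
```

```text
[0.57237877 0.25556472 0.15024283] [-3.01544843  0.01761703  0.36408942]
```

View pics/g1.png

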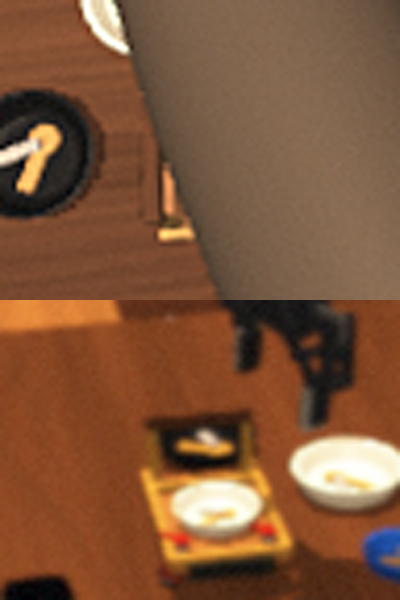

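The side picture shows the gripper about 100 mm off the handle and tilted; the caddy is untouched. Checking the joints.

Run:
```python
from h import *
s=manip.sense();print({k:np.round(s[k],3) for k in("joint_positions","qvel","tcp_pos","tcp_rot","clock","force")})
```

```text
{'joint_positions': array([0.359, 0.342, 0.053, 1.299, 0.125, 3.139]), 'qvel': array([ 0.034,  0.003,  0.007, -0.004,  0.01 ,  0.007]), 'tcp_pos': array([0.573, 0.254, 0.15 ]), 'tcp_rot': array([-3.016,  0.018,  0.362]), 'clock': np.float64(3.433), 'force': array([-0.467,  0.322,  0.073])}
```

j6 has hit its limit (yaw = j1 − j6 + π), so I need the half-turned grasp, with yaw near π. Turning back.

>>> carry_out(
  commands="0 0 -0.03 0 0 -0.035 0;0 0 -0.05 0 0 -0.07 0;0 0 -0.05 0 0 -0.105 0;0 0 -0.05 0 0 -0.14 0;0 0 -0.05 0 0 -0.175 0;0 0 -0.05 0 0 -0.21 0;0 0 -0.05 0 0 -0.245 0;0 0 -0.05 0 0 -0.28 0;0 0 -0.05 0 0 -0.315 0;0 0 -0.05 0 0 -0.35 0;0 0 -0.05 0 0 -0.385 0;0 0 -0.05 0 0 -0.42 0;0 0 -0.05 0 0 -0.455 0;0 0 -0.05 0 0 -0.49 0;0 0 -0.05 0 0 -0.525 0;0 0 -0.05 0 0 -0.56 0;0 0 -0.05 0 0 -0.6 0;0 0 -0.05 0 0 -0.6 0;0 0 -0.05 0 0 -0.6 0",
)

```text
clock: 5.02
tcp_pos: [0.5732, 0.2547, 0.1703]
tcp_rot: [3.119, -0.125, 2.247]
force: [0.4, -0.1, -0.1]
gripper_width: 0.0854
gripper_force: 0.0
```

Run:
```python
from h import *
s=manip.sense();print({k:np.round(s[k],3) for k in("joint_positions","tcp_pos","tcp_rot","clock")})
print(rel([(.5305,.3605,.15,np.radians(179)),(.5305,.3605,.078,np.radians(179))]))
```

```text
{'joint_positions': array([0.359, 0.34 , 0.093, 1.342, 0.126, 1.254]), 'tcp_pos': array([0.573, 0.255, 0.17 ]), 'tcp_rot': array([ 3.119, -0.125,  2.247]), 'clock': np.float64(5.017)}
[array([ 0.2647,  0.0803,  0.0863,  0.024 , -0.0341, -0.2794]), array([ 0.2423,  0.0763,  0.2648,  0.024 , -0.0341, -0.2794])]
```

>>> carry_out(
  commands="0.03 0.01 0.01 0.003 -0.004 -0.03 0;0.06 0.02 0.02 0.006 -0.008 -0.06 0;0.1 0.03 0.032 0.009 -0.012 -0.1 0;0.135 0.04 0.045 0.012 -0.017 -0.14 0;0.17 0.05 0.055 0.015 -0.021 -0.175 0;0.2 0.06 0.065 0.018 -0.026 -0.21 0;0.235 0.07 0.076 0.021 -0.03 -0.245 0;0.2647 0.0803 0.0863 0.024 -0.0341 -0.2794 0;0.2647 0.0803 0.0863 0.024 -0.0341 -0.2794 0;0.2647 0.0803 0.0863 0.024 -0.0341 -0.2794 0",
)

```text
clock: 5.85
tcp_pos: [0.5298, 0.3606, 0.1498]
tcp_rot: [-3.141, -0.0, 3.124]
force: [0.8, -0.5, -0.3]
gripper_width: 0.0853
gripper_force: 0.0
```

Run:
```python
from h import *
s=manip.sense();print({k:np.round(s[k],4) for k in("joint_positions","tcp_pos","tcp_rot","clock")})
im,d=manip.camera("side"); p=proj("side",[.53,.33,.12])[0].astype(int)
b=im[p[1]-48:p[1]+36,p[0]-56:p[0]+56]; cv2.imwrite("pics/g2.png",cv2.resize(b[:,:,::-1],None,fx=7,fy=7,interpolation=cv2.INTER_CUBIC))
print(rel([(.5305,.3605,.078,np.radians(179))]))
```

```text
{'joint_positions': array([ 0.5976,  0.3562,  0.0764,  1.2912, -0.    ,  0.615 ]), 'tcp_pos': array([0.5298, 0.3606, 0.1498]), 'tcp_rot': array([-3.1415e+00, -2.0000e-04,  3.1242e+00]), 'clock': np.float64(5.85)}
[array([-0.0005,  0.0012,  0.1798, -0.    , -0.    , -0.0002])]
```

View pics/g2.png

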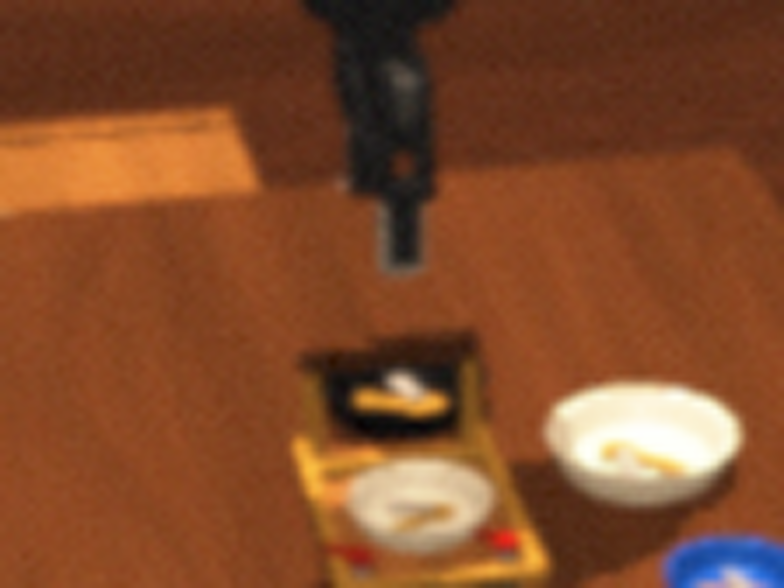

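The fingers are centred above the handle bar (finger tip at (403,265), bar at (390,350)). Descending and gripping gently.

>>> carry_out(
  commands="0 0 0.03 0 0 0 0;0 0.001 0.06 0 0 0 0;0 0.001 0.09 0 0 0 0;0 0.001 0.12 0 0 0 0;0 0.001 0.15 0 0 0 0;0 0.001 0.17 0 0 0 0;0 0.001 0.18 0 0 0 0;0 0.001 0.18 0 0 0 0.3;0 0.001 0.18 0 0 0 0.5;0 0.001 0.18 0 0 0 0.6;0 0.001 0.18 0 0 0 0.7;0 0.001 0.18 0 0 0 0.75;0 0.001 0.18 0 0 0 0.8;0 0.001 0.18 0 0 0 0.85;0 0.001 0.18 0 0 0 0.9;0 0.001 0.18 0 0 0 0.95;0 0.001 0.18 0 0 0 1;0 0.001 0.18 0 0 0 1;0 0.001 0.18 0 0 0 1",
  newtons=20,
)

```text
clock: 7.48
tcp_pos: [0.5307, 0.3604, 0.0783]
tcp_rot: [3.141, 0.001, 3.126]
force: [-1.0, 0.9, 4.0]
gripper_width: 0.0111
gripper_force: 22.4
```

Run:
```python
from h import *
s=manip.sense();print({k:np.round(s[k],4) for k in("joint_positions","tcp_pos","tcp_rot","clock","force","torque","gripper_width","gripper_force")})
im,d=manip.camera("top"); P=pts("top",d); Z=P[...,2]
np.savez("top2.npz",im=im,d=d)
R=(P[...,0]>.44)&(P[...,0]<.63)&(P[...,1]>.18)&(P[...,1]<.40)
k=R&(Z>.033)&(Z<.06); print(cv2.minAreaRect((P[k][:,:2]*1000).astype(np.float32)))
cv2.imwrite("pics/g3.png",cv2.resize(im[180:276,110:238,::-1],None,fx=6,fy=6,interpolation=cv2.INTER_CUBIC))
```

```text
{'joint_positions': array([ 5.9660e-01,  3.8090e-01, -4.7200e-02,  1.1419e+00,  1.0000e-04,
        6.1220e-01]), 'tcp_pos': array([0.5307, 0.3604, 0.0783]), 'tcp_rot': array([3.1410e+00, 7.0000e-04, 3.1259e+00]), 'clock': np.float64(7.4833), 'force': array([-1.0202,  0.9394,  4.0114]), 'torque': array([ 0.1632,  0.0739, -0.089 ]), 'gripper_width': np.float64(0.0111), 'gripper_force': np.float64(22.3596)}
((529.7291259765625, 290.2718505859375), (154.93336486816406, 100.53166198730469), 88.5967025756836)
```

View pics/g3.png

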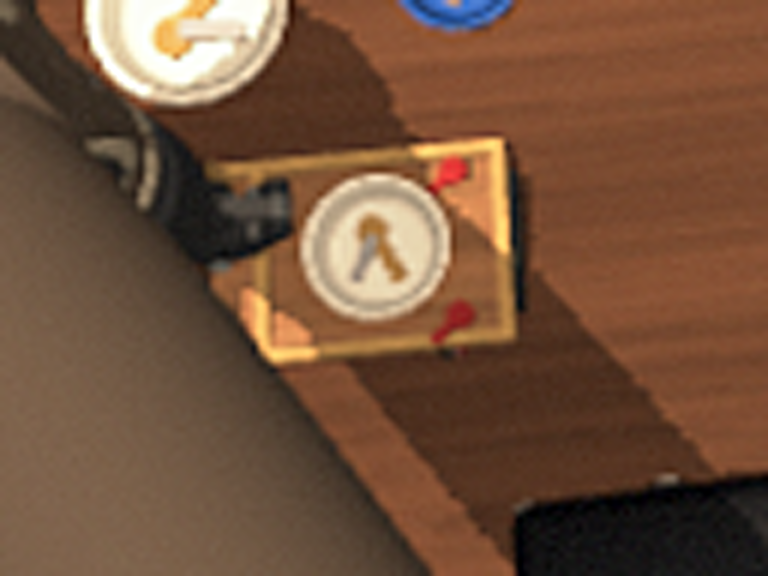

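The handle is gripped and pressed down lightly at 4 N. The dish is in place, and both pointers sit rearward but off to a side. Next I plan the steered path for the rear axle: a smooth S into the bay line, then straight.

```bash
cat > plan.py <<'E'
from h import *
from scipy.interpolate import CubicHermiteSpline
hb=np.radians(-79.84); U=np.array([np.cos(hb),np.sin(hb)]); N=np.array([-U[1],U[0]])
def plan(x,y,h,nb,s1,send,ramp=True,v=.005):
    """handle at x,y heading h -> handle poses (x,y,z,yaw) per row up to handle s=send"""
    a=np.array([x,y])+.015*np.array([np.cos(h),np.sin(h)])
    sp=CubicHermiteSpline([a@U,s1],[a@N,nb],[np.tan(h-hb),0])
    s=np.linspace(a@U,send+.015,4000); n=np.where(s<s1,sp(s),nb); m=np.where(s<s1,sp(s,1),0)
    L=np.r_[0,np.cumsum(np.hypot(np.diff(s),np.diff(n)))]
    k=np.arange(1,400); l=np.where(k<10,v*k*k/20,v*(k-5)) if ramp else v*k
    l=np.append(l[l<L[-1]],L[-1]); s,n,m=[np.interp(l,L,q) for q in(s,n,m)]
    H=hb+np.arctan(m); p=s[:,None]*U+n[:,None]*N-.015*np.c_[np.cos(H),np.sin(H)]
    return np.c_[p,H]
def rows(T,S,jaw=1,z=.078,nmax=20):
    while len(T):
        c,T=T[:nmax],T[nmax:]
        R=[r.round(3) for r in rel([(x,y,z,h-np.pi/2+np.pi) for x,y,h in c],S)]
        print(";".join(" ".join(f"{q:g}" for q in np.r_[r[[0,1]],0,0,0,r[5]]+0.)+f" {jaw}" for r in R),"\n")
        r=R[-1]; r0=Ro.from_euler("xyz",[np.pi,0,S[3]]); p=np.array(S[:3])+r0.apply(np.r_[r[:2],0]*.4); S=(*p,S[3]-r[5]*np.pi)
        print("# end",np.round(S,4).tolist())
E
python3 - <<'E'
from plan import *
T=plan(.5305,.3609,np.radians(-91),.489,.11,.222)
print(len(T),np.degrees(T[:,2].min()))
rows(T,(.5305,.3609,.078,np.radians(179)))
E
```

```text
105 -99.40005035103663
0 -0.001 0 0 0 -1 1;0 -0.002 0 0 0 -0.999 1;0 -0.006 0 0 0 -0.998 1;0 -0.01 0 0 0 -0.997 1;0 -0.016 0 0 0 -0.996 1;0 -0.022 0 0 0 -0.994 1;0 -0.031 0 0 0 -0.992 1;0 -0.04 0 0 0 -0.99 1;0 -0.051 0 0 0 -0.988 1;0 -0.062 0 0 0 -0.985 1;0 -0.075 0 0 0 -0.982 1;0 -0.088 0 0 0 -0.98 1;0.001 -0.1 0 0 0 -0.978 1;0.002 -0.112 0 0 0 -0.975 1;0.002 -0.125 0 0 0 -0.973 1;0.003 -0.137 0 0 0 -0.971 1;0.004 -0.15 0 0 0 -0.969 1;0.005 -0.162 0 0 0 -0.968 1;0.006 -0.175 0 0 0 -0.966 1;0.008 -0.187 0 0 0 -0.964 1 

# end [0.526, 0.2862, 0.078, 6.1526]
0 0.013 0 0 0 0.001 1;0.001 0.025 0 0 0 0.002 1;0.001 0.038 0 0 0 0.004 1;0.001 0.05 0 0 0 0.005 1;0 0.063 0 0 0 0.006 1;0 0.075 0 0 0 0.007 1;0 0.088 0 0 0 0.008 1;0 0.1 0 0 0 0.008 1;0 0.113 0 0 0 0.009 1;-0.001 0.125 0 0 0 0.01 1;-0.001 0.138 0 0 0 0.01 1;-0.001 0.15 0 0 0 0.01 1;-0.002 0.163 0 0 0 0.01 1;-0.002 0.175 0 0 0 0.011 1;-0.002 0.188 0 0 0 0.011 1;-0.003 0.2 0 0 0 0.011 1;-0.003 0.213 0 0 0 0.01 1;-0.004 0.225 0 0 0 0.01 1;-0.004 0.238 0 0 0 0.01 1;-0.005 0.25 0 0 0 0.009 1 

# end [0.511, 0.1873, 0.078, 6.1244]
0 0.0
[... 913 characters left out ...]
.055 1;0.01 0.2 0 0 0 -0.06 1;0.012 0.212 0 0 0 -0.065 1;0.014 0.224 0 0 0 -0.07 1;0.016 0.237 0 0 0 -0.075 1;0.019 0.249 0 0 0 -0.076 1 

# end [0.499, -0.0117, 0.078, 6.4605]
0 0.012 0 0 0 0 1;0 0.025 0 0 0 0 1;0 0.037 0 0 0 0 1;0 0.05 0 0 0 0 1;0 0.062 0 0 0 0 1;0 0.075 0 0 0 0 1;0 0.087 0 0 0 0 1;0 0.1 0 0 0 0 1;0 0.112 0 0 0 0 1;0 0.125 0 0 0 0 1;0 0.137 0 0 0 0 1;0 0.15 0 0 0 0 1;0 0.162 0 0 0 0 1;0 0.175 0 0 0 0 1;0 0.187 0 0 0 0 1;0 0.2 0 0 0 0 1;0 0.212 0 0 0 0 1;0 0.225 0 0 0 0 1;0 0.237 0 0 0 0 1;0 0.25 0 0 0 0 1 

# end [0.5167, -0.1102, 0.078, 6.4605]
0 0.012 0 0 0 0 1;0 0.025 0 0 0 0 1;0 0.037 0 0 0 0 1;0 0.05 0 0 0 0 1;0 0.056 0 0 0 0 1 

# end [0.5206, -0.1322, 0.078, 6.4605]
```

```bash
sed -i 's/h-np.pi\/2+np.pi)/h-np.pi\/2)/' plan.py
python3 - <<'E'
from plan import *
rows(plan(.5305,.3609,np.radians(-91),.489,.11,.222)[:80],(.5305,.3609,.078,np.radians(179)))
E
```

```text
0 -0.001 0 0 0 0 1;0 -0.002 0 0 0 0.001 1;0 -0.006 0 0 0 0.002 1;0 -0.01 0 0 0 0.003 1;0 -0.016 0 0 0 0.004 1;0 -0.022 0 0 0 0.006 1;0 -0.031 0 0 0 0.008 1;0 -0.04 0 0 0 0.01 1;0 -0.051 0 0 0 0.012 1;0 -0.062 0 0 0 0.015 1;0 -0.075 0 0 0 0.018 1;0 -0.088 0 0 0 0.02 1;0.001 -0.1 0 0 0 0.022 1;0.002 -0.112 0 0 0 0.025 1;0.002 -0.125 0 0 0 0.027 1;0.003 -0.137 0 0 0 0.029 1;0.004 -0.15 0 0 0 0.031 1;0.005 -0.162 0 0 0 0.032 1;0.006 -0.175 0 0 0 0.034 1;0.008 -0.187 0 0 0 0.036 1 

# end [0.526, 0.2862, 0.078, 3.011]
0 -0.013 0 0 0 0.001 1;-0.001 -0.025 0 0 0 0.002 1;-0.001 -0.038 0 0 0 0.004 1;-0.001 -0.05 0 0 0 0.005 1;0 -0.063 0 0 0 0.006 1;0 -0.075 0 0 0 0.007 1;0 -0.088 0 0 0 0.008 1;0 -0.1 0 0 0 0.008 1;0 -0.113 0 0 0 0.009 1;0.001 -0.125 0 0 0 0.01 1;0.001 -0.138 0 0 0 0.01 1;0.001 -0.15 0 0 0 0.01 1;0.002 -0.163 0 0 0 0.01 1;0.002 -0.175 0 0 0 0.011 1;0.002 -0.188 0 0 0 0.011 1;0.003 -0.2 0 0 0 0.011 1;0.003 -0.213 0 0 0 0.01 1;0.004 -0.225 0 0 0 0.01 1;0.004 -0.238 0 0 0 0.01 1;0.005 -0.25 0 0 0 0.009 1 

# end [0.511, 0.1873, 0.078, 2.9828]
0 -0.013 0 0 0 0 1;0 -0.025 0 0 0 -0.
[... 415 characters left out ...]
0 0 -0.026 1;-0.005 -0.238 0 0 0 -0.028 1;-0.006 -0.25 0 0 0 -0.031 1 

# end [0.4975, 0.0882, 0.078, 3.0802]
0.001 -0.012 0 0 0 -0.002 1;0.001 -0.025 0 0 0 -0.005 1;0.001 -0.038 0 0 0 -0.008 1;0.001 -0.05 0 0 0 -0.012 1;0.001 -0.062 0 0 0 -0.015 1;0 -0.075 0 0 0 -0.018 1;0 -0.088 0 0 0 -0.022 1;0 -0.1 0 0 0 -0.026 1;-0.001 -0.112 0 0 0 -0.029 1;-0.002 -0.125 0 0 0 -0.033 1;-0.003 -0.138 0 0 0 -0.038 1;-0.004 -0.15 0 0 0 -0.042 1;-0.005 -0.162 0 0 0 -0.046 1;-0.006 -0.175 0 0 0 -0.051 1;-0.008 -0.187 0 0 0 -0.055 1;-0.01 -0.2 0 0 0 -0.06 1;-0.012 -0.212 0 0 0 -0.065 1;-0.014 -0.224 0 0 0 -0.07 1;-0.016 -0.237 0 0 0 -0.075 1;-0.019 -0.249 0 0 0 -0.076 1 

# end [0.499, -0.0117, 0.078, 3.3189]
```

>>> carry_out(
  commands="0 -0.001 0 0 0 0 1;0 -0.002 0 0 0 0.001 1;0 -0.006 0 0 0 0.002 1;0 -0.01 0 0 0 0.003 1;0 -0.016 0 0 0 0.004 1;0 -0.022 0 0 0 0.006 1;0 -0.031 0 0 0 0.008 1;0 -0.04 0 0 0 0.01 1;0 -0.051 0 0 0 0.012 1;0 -0.062 0 0 0 0.015 1;0 -0.075 0 0 0 0.018 1;0 -0.088 0 0 0 0.02 1;0.001 -0.1 0 0 0 0.022 1;0.002 -0.112 0 0 0 0.025 1;0.002 -0.125 0 0 0 0.027 1;0.003 -0.137 0 0 0 0.029 1;0.004 -0.15 0 0 0 0.031 1;0.005 -0.162 0 0 0 0.032 1;0.006 -0.175 0 0 0 0.034 1;0.008 -0.187 0 0 0 0.036 1",
)

```text
clock: 9.2
tcp_pos: [0.5266, 0.2853, 0.0783]
tcp_rot: [3.141, 0.001, 3.012]
force: [2.5, 2.1, 4.6]
gripper_width: 0.0116
gripper_force: 22.5
```

Run:
```python
from h import *
s=manip.sense();print({k:np.round(s[k],4) for k in("tcp_pos","tcp_rot","clock","force","torque","gripper_width","gripper_force")})
```

```text
{'tcp_pos': array([0.5266, 0.2853, 0.0783]), 'tcp_rot': array([3.1410e+00, 1.1000e-03, 3.0123e+00]), 'clock': np.float64(9.2), 'force': array([2.5422, 2.0738, 4.5755]), 'torque': array([ 0.2716, -0.3512,  0.0934]), 'gripper_width': np.float64(0.0116), 'gripper_force': np.float64(22.5107)}
```

Tracking well, with small forces. Continuing.

>>> carry_out(
  commands="0 -0.013 0 0 0 0.001 1;-0.001 -0.025 0 0 0 0.002 1;-0.001 -0.038 0 0 0 0.004 1;-0.001 -0.05 0 0 0 0.005 1;0 -0.063 0 0 0 0.006 1;0 -0.075 0 0 0 0.007 1;0 -0.088 0 0 0 0.008 1;0 -0.1 0 0 0 0.008 1;0 -0.113 0 0 0 0.009 1;0.001 -0.125 0 0 0 0.01 1;0.001 -0.138 0 0 0 0.01 1;0.001 -0.15 0 0 0 0.01 1;0.002 -0.163 0 0 0 0.01 1;0.002 -0.175 0 0 0 0.011 1;0.002 -0.188 0 0 0 0.011 1;0.003 -0.2 0 0 0 0.011 1;0.003 -0.213 0 0 0 0.01 1;0.004 -0.225 0 0 0 0.01 1;0.004 -0.238 0 0 0 0.01 1;0.005 -0.25 0 0 0 0.009 1",
)

```text
clock: 10.87
tcp_pos: [0.5117, 0.1863, 0.0783]
tcp_rot: [3.141, 0.001, 2.984]
force: [1.3, 1.0, 5.5]
gripper_width: 0.0113
gripper_force: 22.6
```

>>> carry_out(
  commands="0 -0.013 0 0 0 0 1;0 -0.025 0 0 0 -0.001 1;0 -0.038 0 0 0 -0.002 1;0 -0.05 0 0 0 -0.002 1;0 -0.063 0 0 0 -0.003 1;0 -0.075 0 0 0 -0.004 1;0 -0.088 0 0 0 -0.006 1;0 -0.1 0 0 0 -0.007 1;0 -0.113 0 0 0 -0.008 1;-0.001 -0.125 0 0 0 -0.01 1;-0.001 -0.138 0 0 0 -0.011 1;-0.001 -0.15 0 0 0 -0.013 1;-0.002 -0.163 0 0 0 -0.015 1;-0.002 -0.175 0 0 0 -0.017 1;-0.002 -0.188 0 0 0 -0.019 1;-0.003 -0.2 0 0 0 -0.021 1;-0.004 -0.213 0 0 0 -0.023 1;-0.004 -0.225 0 0 0 -0.026 1;-0.005 -0.238 0 0 0 -0.028 1;-0.006 -0.25 0 0 0 -0.031 1",
)

```text
clock: 12.53
tcp_pos: [0.498, 0.0872, 0.0782]
tcp_rot: [3.141, 0.0, 3.082]
force: [0.9, 2.7, 6.1]
gripper_width: 0.0116
gripper_force: 22.8
```

```bash
cat > chk.py <<'E'
from plan import *
import sys
def chk(tag):
    s=manip.sense();print({k:np.round(s[k],4).tolist() for k in("tcp_pos","tcp_rot","clock","force","torque","gripper_width")})
    h=s["tcp_rot"][2]+np.pi/2; f=np.array([np.cos(h),np.sin(h)]); p=np.array(s["tcp_pos"][:2])
    im,d=manip.camera("top"); P=pts("top",d); Z=P[...,2]
    c=p+.07*f; q=(P[...,:2]-c); a=q@f; b=q@[-f[1],f[0]]
    k=(a>-.07)&(a<.085)&(abs(b)<.07)&(Z>.033)&(Z<.062)
    r=cv2.minAreaRect((P[k][:,:2]*1000).astype(np.float32)); print("deck",r)
    rc=np.array(r[0])/1000; print("handle s,n",(p@U).round(4),(p@N).round(4),"deck n",(rc@N).round(4),"tool h-bay deg",(np.degrees(h-hb)%360).round(2))
    px=proj("top",[*c,.04])[0].astype(int); b=im[px[1]-40:px[1]+40,px[0]-50:px[0]+50]
    cv2.imwrite(f"pics/{tag}.png",cv2.resize(b[:,:,::-1],None,fx=7,fy=7,interpolation=cv2.INTER_CUBIC)); np.savez(f"{tag}.npz",im=im,d=d)
chk(sys.argv[1])
E
python3 chk.py m1
```

```text
{'tcp_pos': [0.498, 0.0872, 0.0782], 'tcp_rot': [3.141, 0.0005, 3.0819], 'clock': 12.5333, 'force': [0.8707, 2.7272, 6.1318], 'torque': [0.2705, 0.014, -0.1057], 'gripper_width': 0.0116}
deck ((491.7181701660156, -37.701080322265625), (104.48921966552734, 50.716983795166016), 4.534714698791504)
handle s,n 0.002 0.5056 deck n 0.4774 tool h-bay deg 346.42
```

View pics/m1.png

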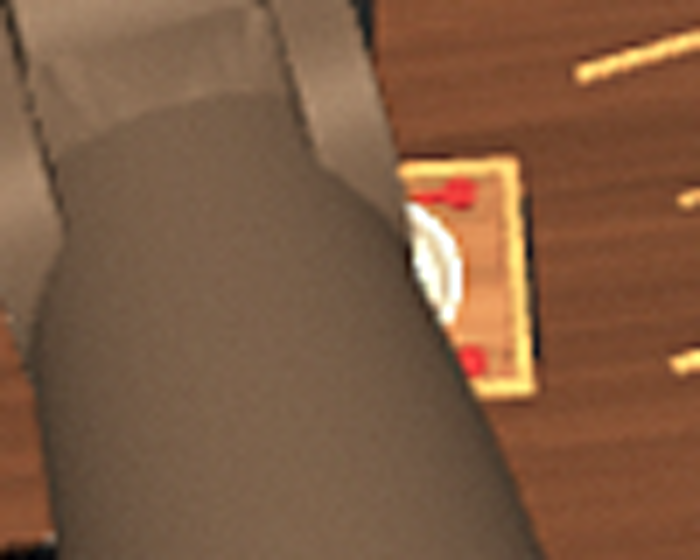

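The pointers now trail nearly straight and the dish is in place. I'll check the deck heading from the front rim corners, at crop (517,160) and (533,392).

Run:
```python
from plan import *
s=manip.sense();h=s["tcp_rot"][2]+np.pi/2; f=np.array([np.cos(h),np.sin(h)]); p=np.array(s["tcp_pos"][:2]);c=p+.07*f
px=proj("top",[*c,.04])[0].astype(int); o=px-[50,40]
im=np.load("m1.npz")["im"]; hsv=cv2.cvtColor(im,cv2.COLOR_RGB2HSV)
# brass rim pixels near the front line
a,b=[np.array(q)/7+o for q in((517,165),(530,385))]
X=onz("top",[a,b],.042)[:,:2]; e=X[0]-X[1]; print(X.round(4),np.hypot(*e),"front edge deg",np.degrees(np.arctan2(e[1],e[0])),"expect",np.degrees(h)%360-270)
# expected corners
l=np.array([-f[1],f[0]]); print([(p+.14*f+k*l).round(4) for k in(.05,-.05)])
# rim fit: per row, brightest brass centroid near the line
pts_=[]
for v in range(int(a[1])+2,int(b[1])-1):
    u0=a[0]+(b[0]-a[0])*(v-a[1])/(b[1]-a[1]); us=np.arange(int(u0)-3,int(u0)+5); w=np.clip(im[v,us,0].astype(float)-170,0,None)*(hsv[v,us,1]>90); 
    if w.sum(): pts_.append(((w*us).sum()/w.sum(),v))
Y=onz("top",pts_,.042)[:,:2]; L=cv2.fitLine(Y.astype(np.float32),cv2.DIST_L1,0,.001,.001).ravel(); print(len(pts_),np.degrees(np.arctan2(L[1],L[0])),L[2:])
```

```text
[[ 0.5352 -0.0584]
 [ 0.4415 -0.0513]] 0.09398632467046417 front edge deg -4.310867236455371 expect -3.412290521939269
[array([ 0.5395, -0.0564]), array([ 0.4397, -0.0505])]
29 -4.1693263 [ 0.5016879  -0.05052253]
```

The deck matches the tool pose within 1° and 1–2 mm. Continuing the turn into the bay.

>>> carry_out(
  commands="0.001 -0.012 0 0 0 -0.002 1;0.001 -0.025 0 0 0 -0.005 1;0.001 -0.038 0 0 0 -0.008 1;0.001 -0.05 0 0 0 -0.012 1;0.001 -0.062 0 0 0 -0.015 1;0 -0.075 0 0 0 -0.018 1;0 -0.088 0 0 0 -0.022 1;0 -0.1 0 0 0 -0.026 1;-0.001 -0.112 0 0 0 -0.029 1;-0.002 -0.125 0 0 0 -0.033 1;-0.003 -0.138 0 0 0 -0.038 1;-0.004 -0.15 0 0 0 -0.042 1;-0.005 -0.162 0 0 0 -0.046 1;-0.006 -0.175 0 0 0 -0.051 1;-0.008 -0.187 0 0 0 -0.055 1;-0.01 -0.2 0 0 0 -0.06 1;-0.012 -0.212 0 0 0 -0.065 1;-0.014 -0.224 0 0 0 -0.07 1;-0.016 -0.237 0 0 0 -0.075 1;-0.019 -0.249 0 0 0 -0.076 1",
)

```text
clock: 14.25
tcp_pos: [0.4992, -0.0127, 0.0782]
tcp_rot: [3.141, -0.0, -2.962]
force: [-0.9, 2.4, 7.1]
gripper_width: 0.0116
gripper_force: 23.0
```

```bash
python3 chk.py m2
python3 - <<'E'
from h import *
im,d=manip.camera("side"); p=proj("side",[.52,-.1,.05])[0].astype(int); print(p)
b=im[p[1]-60:p[1]+60,p[0]-80:p[0]+80]; b=cv2.resize(b[:,:,::-1],(800,600),interpolation=cv2.INTER_CUBIC)
a=cv2.imread("pics/m2.png"); a=cv2.resize(a,(400,320)); o=np.zeros((600,800,3),np.uint8); o[:320,:400]=a; o[:300,400:]=cv2.resize(b,(400,300)); cv2.imwrite("pics/m2c.png",o[:320])
E
```

```text
{'tcp_pos': [0.4992, -0.0127, 0.0782], 'tcp_rot': [3.141, -0.0001, -2.962], 'clock': 14.25, 'force': [-0.9027, 2.3772, 7.0994], 'torque': [0.351, 0.3331, 0.0208], 'gripper_width': 0.0116}
deck ((0.0, 0.0), (0.0, 0.0), 0.0)
handle s,n 0.1005 0.4892 deck n 0.0 tool h-bay deg 0.13
[259 234]
```

View pics/m2c.png

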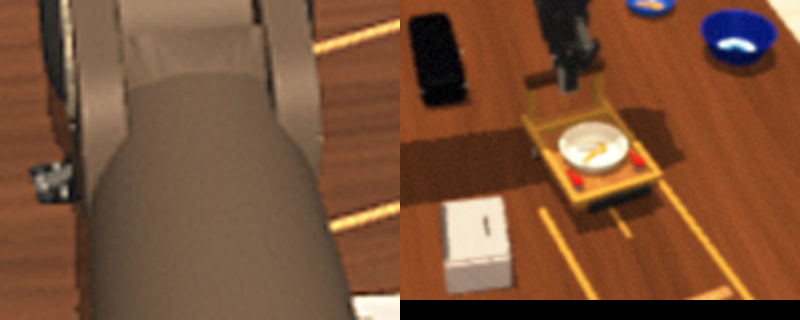

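The caddy is square before the bay, dish in place and castors trailing. The arm hides the top view, so I'll measure both caddy and bay lines with the side camera.

```bash
cat > side.py <<'E'
from plan import *
def fl(X): 
    l=cv2.fitLine(X.astype(np.float32),cv2.DIST_HUBER,0,.001,.001).ravel(); l[:2]*=np.sign(-l[1]); return l
def brass(im):
    hsv=cv2.cvtColor(im,cv2.COLOR_RGB2HSV); return (hsv[...,0]>14)&(hsv[...,0]<32)&(hsv[...,1]>110)&(hsv[...,2]>120)
def lines(im,z,segs,w=.006,g=lambda X:True):
    v,u=np.nonzero(brass(im)); X=onz("side",np.c_[u,v],z)[:,:2]; out=[]
    for a,b in segs:
        a,b=np.array(a),np.array(b); t=(b-a)/np.hypot(*(b-a)); q=X-a
        for _ in range(2):
            k=(abs(q@[-t[1],t[0]])<w)&(q@t>.012)&(q@t<np.hypot(*(b-a))-.012)
            l=fl(X[k])
        out.append((l,k.sum()))
    return out
im0=np.load("side0.npz")["im"]
B=lines(im0,0,[((.582,-.096),(.618,-.296)),((.446,-.12),(.483,-.32))],w=.008)
hs=np.mean([np.arctan2(l[1],l[0]) for l,_ in B]); US=np.array([np.cos(hs),np.sin(hs)]); NS=np.array([-US[1],US[0]])
nl=[l[2:]@NS for l,_ in B]; nc=np.mean(nl)
def caddy(im):
    s=manip.sense(); h=s["tcp_rot"][2]+np.pi/2; f=np.array([np.cos(h),np.sin(h)]); p=np.array(s["tcp_pos"][:2]); l=np.array([-f[1],f[0]])
    C=lambda x,y:p+(.065+x)*f+y*l
    R=lines(im,.041,[(C(-.03,.048),C(.075,.048)),(C(-.03,-.048),C(.075,-.048)),(C(.073,.05),C(.073,-.05))])
    hd=[np.degrees(np.arctan2(q[1],q[0])-hs) for q,_ in R]; print("rim: heading-bay",np.round(hd,2),"px",[k for _,k in R],"n-centre mm",[round(1000*float(q[2:]@NS-nc),1) for q,_ in R[:2]],"tool n",round(1000*float(p@N-.489),1),"tool h-bay",round(np.degrees(h-hb)%360,2))
if __name__=="__main__":
    print("bay side cam",np.degrees(hs),[np.degrees(np.arctan2(l[1],l[0])).round(2) for l,_ in B],[k for _,k in B],np.round(nl,4),nc)
    im,d=manip.camera("side"); caddy(im)
E
python3 side.py
```

```text
bay side cam -79.748245 [np.float32(-79.8), np.float32(-79.7)] [np.int64(197), np.int64(208)] [0.558  0.4213] 0.4896413
rim: heading-bay [  0.17  -0.35 -90.  ] px [np.int64(69), np.int64(77), np.int64(63)] n-centre mm [48.3, -47.6] tool n 0.2 tool h-bay 0.04
```

The caddy is centred within 0.5 mm and square within 0.2°. Driving straight in.

>>> carry_out(
  commands="0 -0.012 0 0 0 0 1;0 -0.025 0 0 0 0 1;0 -0.037 0 0 0 0 1;0 -0.05 0 0 0 0 1;0 -0.062 0 0 0 0 1;0 -0.075 0 0 0 0 1;0 -0.087 0 0 0 0 1;0 -0.1 0 0 0 0 1;0 -0.112 0 0 0 0 1;0 -0.125 0 0 0 0 1;0 -0.137 0 0 0 0 1;0 -0.15 0 0 0 0 1;0 -0.162 0 0 0 0 1;0 -0.175 0 0 0 0 1;0 -0.187 0 0 0 0 1;0 -0.2 0 0 0 0 1;0 -0.212 0 0 0 0 1;0 -0.225 0 0 0 0 1;0 -0.237 0 0 0 0 1;0 -0.25 0 0 0 0 1",
)

```text
clock: 16.07
tcp_pos: [0.517, -0.1109, 0.0782]
tcp_rot: [3.141, -0.0, -2.963]
force: [-0.6, 2.4, 8.8]
gripper_width: 0.0119
gripper_force: 23.0
```

```bash
python3 side.py
python3 - <<'E'
from plan import *
s=manip.sense();p=np.array(s["tcp_pos"][:2]);print(p@U,s["force"],"fwd",s["force"][:2]@U,s["clock"])
im,d=manip.camera("side"); P=pts("side",d); S=P[...,:2]@U; n=P[...,:2]@N; Z=P[...,2]
for lo,hi in((.3,.34),(.34,.38),(.385,.42),(.42,.46)):pass
k=(abs(n-.489)<.025)&(Z>.015)&(Z<.053)&(S>.33)&(S<.46)
H,e=np.histogram(S[k],np.arange(.33,.462,.004)); print(list(zip(e.round(3),H)))
q=proj("side",[*(U*.38+N*.489),.03])[0].astype(int); b=im[q[1]-45:q[1]+45,q[0]-60:q[0]+60]
cv2.imwrite("pics/m3.png",cv2.resize(b[:,:,::-1],None,fx=6,fy=6,interpolation=cv2.INTER_CUBIC))
E
```

```text
bay side cam -79.748245 [np.float32(-79.8), np.float32(-79.7)] [np.int64(197), np.int64(208)] [0.558  0.4213] 0.4896413
rim: heading-bay [  0.82  -0.1  -90.  ] px [np.int64(82), np.int64(97), np.int64(68)] n-centre mm [48.5, -47.5] tool n 0.4 tool h-bay 0.06
0.20143206710664985 [-1.31122015 -0.84005828  7.92936293] fwd 0.5955892390326943 16.1167
[(np.float64(0.33), np.int64(0)), (np.float64(0.334), np.int64(18)), (np.float64(0.338), np.int64(59)), (np.float64(0.342), np.int64(64)), (np.float64(0.346), np.int64(35)), (np.float64(0.35), np.int64(0)), (np.float64(0.354), np.int64(0)), (np.float64(0.358), np.int64(0)), (np.float64(0.362), np.int64(0)), (np.float64(0.366), np.int64(0)), (np.float64(0.37), np.int64(0)), (np.float64(0.374), np.int64(0)), (np.float64(0.378), np.int64(0)), (np.float64(0.382), np.int64(0)), (np.float64(0.386), np.int64(0)), (np.float64(0.39), np.int64(0)), (np.float64(0.394), np.int64(0)), (np.float64(0.398), np.int64(3)), (np.float64(0.402), np.int64(6)), (np.float64(0.406), np.int64(5)), (np.float64(0.41), np.int64(104)), (np.float64(0.414), np.int64(37)), (np.float64(0.418), np.int64(4)), (np.float64(0.422), np.int64(0)), (np.float64(0.426), np.int64(0)), (np.float64(0.43), np.int64(0)), (np.float64(0.434), np.int64(0)), (np.float64(0.438), np.int64(0)), (np.float64(0.442), np.int64(0)), (np.float64(0.446), np.int64(0)), (np.float64(0.45), np.int64(0)), (np.float64(0.454), np.int64(0))]
```

View pics/m3.png

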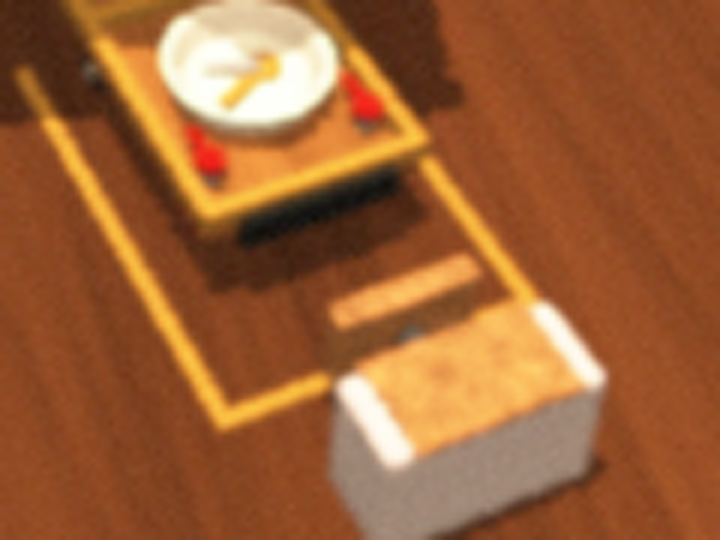

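The caddy is in the bay with its pointers trailing. The cork is about 60 mm ahead, so I'll slow down.

>>> carry_out(
  commands="0 -0.006 0 0 0 0 1;0 -0.012 0 0 0 0 1;0 -0.018 0 0 0 0 1;0 -0.024 0 0 0 0 1;0 -0.03 0 0 0 0 1;0 -0.036 0 0 0 0 1;0 -0.042 0 0 0 0 1;0 -0.048 0 0 0 0 1;0 -0.054 0 0 0 0 1;0 -0.06 0 0 0 0 1;0 -0.066 0 0 0 0 1;0 -0.072 0 0 0 0 1;0 -0.077 0 0 0 0 1;0 -0.082 0 0 0 0 1;0 -0.086 0 0 0 0 1;0 -0.09 0 0 0 0 1;0 -0.093 0 0 0 0 1;0 -0.096 0 0 0 0 1;0 -0.098 0 0 0 0 1;0 -0.1 0 0 0 0 1",
)

```text
clock: 17.83
tcp_pos: [0.5241, -0.1504, 0.0782]
tcp_rot: [3.141, -0.0, -2.963]
force: [-0.4, 1.3, 7.5]
gripper_width: 0.0115
gripper_force: 22.9
```

```bash
cat > f.py <<'E'
from plan import *
s=manip.sense();p=np.array(s["tcp_pos"][:2]);print("s",(p@U).round(5),"n",(p@N).round(4),s["force"].round(2),"back-force",-(s["force"][:2]@U).round(2),s["torque"].round(2),s["clock"])
E
python3 f.py; python3 side.py|tail -1; python3 f.py
```

```text
s 0.24046 n 0.4893 [-0.4   1.31  7.49] back-force 1.36 [ 0.2   0.24 -0.03] 17.8333
rim: heading-bay [  1.11   0.27 -90.67] px [np.int64(94), np.int64(103), np.int64(87)] n-centre mm [48.2, -47.4] tool n 0.4 tool h-bay 0.08
s 0.24063 n 0.4894 [-1.01  0.65  7.93] back-force 0.82 [0.2  0.24 0.01] 17.8833
```

>>> carry_out(
  commands="0 -0.0025 0 0 0 0 1;0 -0.005 0 0 0 0 1;0 -0.0075 0 0 0 0 1;0 -0.01 0 0 0 0 1;0 -0.0125 0 0 0 0 1;0 -0.015 0 0 0 0 1;0 -0.0175 0 0 0 0 1;0 -0.0175 0 0 0 0 1",
)

```text
clock: 18.55
tcp_pos: [0.5254, -0.1574, 0.0781]
tcp_rot: [-3.141, -0.0, -2.963]
force: [-0.5, -0.1, 7.1]
gripper_width: 0.0118
gripper_force: 22.9
```

```bash
python3 f.py
```

```text
s 0.24756 n 0.4894 [-0.47 -0.06  7.13] back-force 0.03 [ 0.09  0.15 -0.01] 18.55
```

>>> carry_out(
  commands="0 -0.0015 0 0 0 0 1;0 -0.003 0 0 0 0 1;0 -0.0045 0 0 0 0 1;0 -0.006 0 0 0 0 1;0 -0.0075 0 0 0 0 1;0 -0.0075 0 0 0 0 1",
)

```text
clock: 19.05
tcp_pos: [0.5259, -0.1603, 0.0782]
tcp_rot: [-3.142, -0.0, -2.963]
force: [-0.8, 0.4, 7.9]
gripper_width: 0.0118
gripper_force: 22.9
```

>>> carry_out(
  commands="0 -0.0015 0 0 0 0 1;0 -0.003 0 0 0 0 1;0 -0.0045 0 0 0 0 1;0 -0.006 0 0 0 0 1;0 -0.006 0 0 0 0 1;0 -0.006 0 0 0 0 1",
)

```text
clock: 19.55
tcp_pos: [0.5263, -0.1626, 0.0782]
tcp_rot: [-3.141, -0.0, -2.963]
force: [-1.4, 0.6, 7.4]
gripper_width: 0.0113
gripper_force: 22.9
```

>>> carry_out(
  commands="0 -0.0015 0 0 0 0 1;0 -0.003 0 0 0 0 1;0 -0.0045 0 0 0 0 1;0 -0.0045 0 0 0 0 1;0 -0.0045 0 0 0 0 1",
)

```text
clock: 19.97
tcp_pos: [0.5266, -0.1644, 0.0782]
tcp_rot: [-3.142, -0.0, -2.963]
force: [-0.9, 1.0, 7.2]
gripper_width: 0.0118
gripper_force: 22.9
```

>>> carry_out(
  commands="0 -0.0015 0 0 0 0 1;0 -0.003 0 0 0 0 1;0 -0.0045 0 0 0 0 1;0 -0.0045 0 0 0 0 1;0 -0.0045 0 0 0 0 1",
)

```text
clock: 20.38
tcp_pos: [0.5269, -0.1662, 0.0782]
tcp_rot: [-3.141, -0.0, -2.963]
force: [-0.3, 0.5, 6.6]
gripper_width: 0.0116
gripper_force: 22.9
```

>>> carry_out(
  commands="0 -0.0015 0 0 0 0 1;0 -0.003 0 0 0 0 1;0 -0.0045 0 0 0 0 1;0 -0.0045 0 0 0 0 1;0 -0.0045 0 0 0 0 1",
)

```text
clock: 20.8
tcp_pos: [0.5271, -0.1671, 0.0782]
tcp_rot: [3.14, -0.0, -2.962]
force: [-2.4, 3.6, 8.1]
gripper_width: 0.0115
gripper_force: 23.0
```

Contact. Pressing a little more.

>>> carry_out(
  commands="0 -0.001 0 0 0 0 1;0 -0.002 0 0 0 0 1;0 -0.002 0 0 0 0 1",
)

```text
clock: 21.05
tcp_pos: [0.5272, -0.1675, 0.0782]
tcp_rot: [3.139, -0.0, -2.962]
force: [-2.4, 5.7, 8.7]
gripper_width: 0.0113
gripper_force: 23.1
```

```bash
python3 f.py
```

```text
s 0.25788 n 0.4893 [-2.37  5.66  8.65] back-force 5.99 [ 0.91  0.35 -0.06] 21.05
```

>>> carry_out(
  commands="0 -0.001 0 0 0 0 1;0 -0.002 0 0 0 0 1;0 -0.002 0 0 0 0 1;0 -0.002 0 0 0 0 1;0 -0.002 0 0 0 0 1;0 -0.002 0 0 0 0 1;0 -0.002 0 0 0 0 1",
)

```text
clock: 21.63
tcp_pos: [0.5272, -0.1679, 0.0782]
tcp_rot: [3.138, -0.0, -2.962]
force: [-1.1, 5.7, 9.3]
gripper_width: 0.0118
gripper_force: 23.2
```

```bash
python3 f.py
```

```text
s 0.25829 n 0.4893 [-1.12  5.7   9.26] back-force 5.81 [ 1.22  0.4  -0.04] 21.6333
```

>>> carry_out(
  commands="0 -0.001 0 0 0 0 1;0 -0.002 0 0 0 0 1;0 -0.002 0 0 0 0 1;0 -0.002 0 0 0 0 1",
)

```text
clock: 21.97
tcp_pos: [0.5273, -0.1684, 0.0782]
tcp_rot: [3.138, -0.0, -2.962]
force: [-2.3, 7.8, 10.2]
gripper_width: 0.0116
gripper_force: 23.2
```

```bash
python3 f.py; python3 -c "
from workcell import manip
manip.camera('side')"; python3 f.py
```

```text
s 0.25873 n 0.4893 [-2.26  7.85 10.2 ] back-force 8.12 [ 1.43  0.44 -0.04] 21.9667
s 0.25873 n 0.4893 [-3.07  7.88 10.5 ] back-force 8.3 [ 1.44  0.45 -0.03] 22.0167
```

Pressing at about 7.5–8 N. I'll hold for half a second, then ease off slowly.

>>> carry_out(
  commands="0 0 0 0 0 0 1;0 0 0 0 0 0 1;0 0 0 0 0 0 1;0 0 0 0 0 0 1;0 0 0 0 0 0 1;0 0 0 0 0 0 1",
)

```text
clock: 22.52
tcp_pos: [0.5273, -0.1683, 0.0782]
tcp_rot: [3.138, -0.0, -2.962]
force: [-3.2, 8.4, 9.2]
gripper_width: 0.0113
gripper_force: 23.2
```

>>> carry_out(
  commands="0 0.001 0 0 0 0 1;0 0.002 0 0 0 0 1;0 0.003 0 0 0 0 1;0 0.004 0 0 0 0 1;0 0.005 0 0 0 0 1;0 0.006 0 0 0 0 1;0 0.006 0 0 0 0 1;0 0.006 0 0 0 0 1",
)

```text
clock: 23.18
tcp_pos: [0.5272, -0.1676, 0.0782]
tcp_rot: [3.141, -0.0, -2.963]
force: [-1.5, 2.2, 7.9]
gripper_width: 0.0117
gripper_force: 22.9
```

```bash
python3 f.py; python3 side.py|tail -1
```

```text
s 0.25795 n 0.4893 [-1.5   2.16  7.91] back-force 2.39 [ 0.33  0.22 -0.01] 23.1833
rim: heading-bay [  0.76   0.15 -90.98] px [np.int64(95), np.int64(112), np.int64(130)] n-centre mm [48.3, -47.5] tool n 0.3 tool h-bay 0.09
```

Eased off to about 2 N. Opening gradually and retreating straight up.

>>> carry_out(
  commands="0 0 0 0 0 0 0.88;0 0 0 0 0 0 0.84;0 0 0 0 0 0 0.8;0 0 0 0 0 0 0.75;0 0 0 0 0 0 0.65;0 0 0 0 0 0 0.5;0 0 0 0 0 0 0.4;0 0 0 0 0 0 0.3;0 0 0 0 0 0 0.3;0 0 -0.03 0 0 0 0.3;0 0 -0.07 0 0 0 0.3;0 0 -0.12 0 0 0 0.3;0 0 -0.18 0 0 0 0.3;0 0 -0.25 0 0 0 0.3;0 0 -0.32 0 0 0 0.3;0 0 -0.4 0 0 0 0.3;0 0 -0.4 0 0 0 0.3",
)

```text
clock: 24.65
tcp_pos: [0.5297, -0.1683, 0.2444]
tcp_rot: [-3.137, 0.008, -2.962]
force: [0.3, -0.1, 1.3]
gripper_width: 0.0602
gripper_force: 0.0
```

```bash
python3 f.py
python3 - <<'E'
from side import *
im,d=manip.camera("side")
p=U*.258+N*.4893; f=U; l=N; C=lambda x,y:p+(.065+x)*f+y*l
R=lines(im,.041,[(C(-.05,.048),C(.075,.048)),(C(-.05,-.048),C(.075,-.048))])
print([np.degrees(np.arctan2(q[1],q[0])-hs).round(2) for q,_ in R],[round(1000*float(q[2:]@NS-nc),1) for q,_ in R])
q=proj("side",[*(U*.34+N*.489),.04])[0].astype(int); b=im[q[1]-45:q[1]+45,q[0]-60:q[0]+60]
cv2.imwrite("pics/e1.png",cv2.resize(b[:,:,::-1],None,fx=6,fy=6,interpolation=cv2.INTER_CUBIC))
E
```

```text
s 0.25912 n 0.4917 [ 0.32 -0.1   1.27] back-force -0.16 [0.04 0.06 0.02] 24.65
[np.float32(0.54), np.float32(0.13)] [48.1, -47.5]
```

View pics/e1.png

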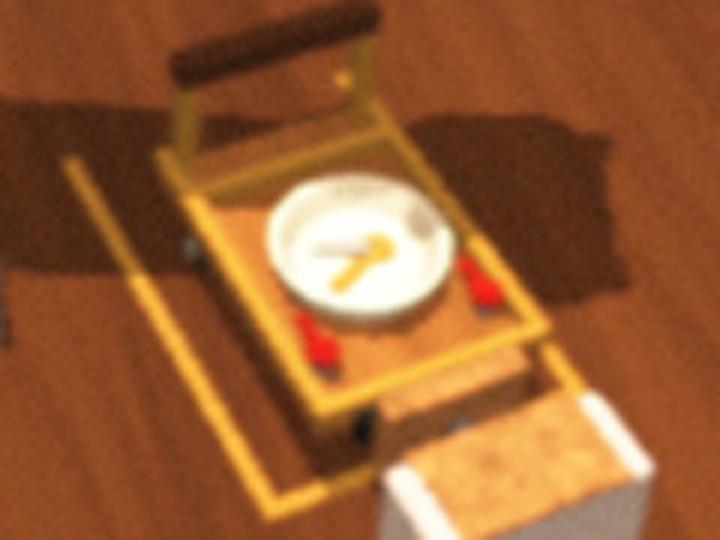

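The caddy is parked: nose on the cork at (450,390), pointers at (320,345) and (485,285) trailing straight, dish in place, and about 0.3 mm off the bay centre. Handing in.

```bash
python3 -c "
from workcell import manip
print(manip.sign_off())"
```

```text
the job is handed in; nothing more can be done
None
```

The caddy is parked against the cork stop and handed in at about 25 s. It sits about 0.3 mm off the bay's centre and within about 0.5° of square, with castors trailing straight and the dish in place. I pressed the stop at about 8 N for just over half a second before letting go.

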